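Change the battery pack in a sloping charging dock

TASK

The black battery pack in the dock's sloping bay is finished: lift it out and set it down flat in the empty half of the yellow tray. Then take the blue pack from the black foam tray, put it in the bay and press it fully home, flush with the sloping face, and only then swing the red-knobbed lever fully over, away from the robot, to start the charge. Do not drop the packs, and leave everything else where it is.

Things in the scene. Friction and masses are not known exactly. Their poses are not given: they have to be found in the camera images.
- dock: Fixed grey base plate of the charging dock, 150 x 210 x 8 mm (y from -145 to +65 mm), which carries the sloping white bay block and the lever; origin on the table under the middle of the bay, x away from the robot.
- bay: The dock's white sloping block, 110 (x, uphill = dock's -y) x 120 (y = dock's x) mm, its face tilted 30 degrees to the dock's +y (the robot's left). Origin: centre of the recess, level with the face, 70 mm up; z points out, square to the face. Recess 35 (x) x 59 (y) mm: a pack goes in with its 56 mm side along y, 1.5 mm of play on each side, mouth chamfered 2 mm.
- carrier (a joint): Stiff green carrier plate in the recess: 0 when up (its top 14 mm below the face, so a pack set in stands 10 mm proud), 0.010 m when fully down (24 mm below the face, the pack then flush). It yields to more than 5 N (10 to 15 N is ample) and stays where it is pushed.
- done_pack: Finished black battery pack, 32 x 56 x 24 mm (x, y, z) with two thin steel strips across its top; origin: centre of its underside, z up out of its top. It starts standing loose in the bay, 10 mm proud of the sloping face.
- blue_pack: Blue battery pack to be charged, 32 x 56 x 24 mm (x, y, z) with two thin steel strips across its top; origin: centre of its underside, z up out of its top. It starts in one of the three pockets of the foam tray, its upper 12 mm free, 56 mm side along the tray's x. Either way round fits the bay.
- foam_tray: Fixed black foam tray 220 x 85 x 20 mm; three pockets 12 mm deep at x = -70, 0, +70 mm, for packs with their 56 mm side along x. Origin: centre of its underside.
- out_tray: Fixed yellow open tray for finished packs, 200 x 130 x 22 mm high, walls and floor 4 mm, parted by a divider at x = 0. Origin: centre of its underside.
- out_free (a point): Middle of the floor of the tray's empty half (94 x 122 mm inside), 4 mm above the table; axes as out_tray.
- start_lever (a joint): Toggle lever on the dock: 0 leaning towards the robot (off), 1.0 rad leaning away from it (on). It stays where it is left; about 1 N at the knob moves it.
- start_lever_tip (a point): Centre of the lever's red ball knob, 26 mm across, 70 mm from the pivot. The pivot lies at x = 0, y = -115, z = 30 mm of the dock and its axis is the dock's y; the knob moves in an arc towards the dock's +x.
- old_pack: Another black pack, 32 x 56 x 24 mm (x, y, z) with two thin steel strips across its top; origin: centre of its underside, z up out of its top, already lying in the other half of the yellow tray. Leave it.
- grey_pack_a: Grey pack, 32 x 56 x 24 mm (x, y, z) with two thin steel strips across its top; origin: centre of its underside, z up out of its top, in the foam tray. Leave it.
- grey_pack_b: Grey pack, 32 x 56 x 24 mm (x, y, z) with two thin steel strips across its top; origin: centre of its underside, z up out of its top, in the foam tray. Leave it.
- cleaner: White bottle with red cap, 50 mm across, 120 mm high, behind the dock; origin at the centre of its base. Leave it.
- tape: Yellow tape ring, 90 mm across, 24 mm high, in front of the dock; origin at the centre of its underside. Leave it.
- meter: Orange multimeter lying flat, 70 x 140 x 30 mm, in front of the dock; origin at the centre of its underside. Leave it.
Mind the look-alikes: they are no part of the job. What is shaped like the out_tray but pink or turquoise is not meant.

How it is judged:
On the way, in this order (a step that is already met when the one before it is completed fails the run):
1. the finished black pack lies flat and released in the empty half of the yellow tray (x of done_pack in the frame of out_free between -0.034 and 0.034 m and y of done_pack in the frame of out_free between -0.05 and 0.05 m and z of done_pack in the frame of out_free below 0.004 m and angle between done_pack's own z axis and vertical below 0.12 rad and linear speed of done_pack below 0.02 m/s and contact force between the fingers and done_pack below 0.1 N), for 0.2 s.
2. the blue pack is pressed flush in the bay, the lever still off (z of blue_pack in the frame of bay below -0.0222 m and x of blue_pack in the frame of bay between -0.004 and 0.004 m and y of blue_pack in the frame of bay between -0.004 and 0.004 m and angle between the z axis of blue_pack and the z axis of bay, either way round below 0.08 rad and value of joint start_lever below 0.4 rad), for 0.2 s.
3. the lever is swung over (value of joint start_lever above 0.85 rad), for 0.1 s.
At the end, for the whole second after the job is handed in: The black pack lies flat (within 0.12 rad), released and at rest on the floor of the empty half of the yellow tray; the blue pack is in the bay, square to the face within 0.08 rad and its top no more than 1.8 mm proud of it, released and at rest; the lever is past 0.85 rad of its 1.0 rad (all of step 1 and z of blue_pack in the frame of bay below -0.0222 m and x of blue_pack in the frame of bay between -0.004 and 0.004 m and y of blue_pack in the frame of bay between -0.004 and 0.004 m and angle between the z axis of blue_pack and the z axis of bay, either way round below 0.08 rad and value of joint start_lever above 0.85 rad and contact force between the fingers and blue_pack below 0.1 N and linear speed of blue_pack below 0.02 m/s); the robot touches nothing.
It fails at once if a bystander (grey packs, other black pack, bottle, tape, meter) is moved more than 20 mm (distance of any of grey_pack_a, grey_pack_b, old_pack, cleaner, tape, meter from where it was at the start of the episode above 0.02 m).
It fails at once if a pack is dropped (falling free at more than 0.7 m/s, a drop of 25 mm) ((linear speed of done_pack above 0.7 m/s and contact force between the fingers and done_pack below 0.05 N) or (linear speed of blue_pack above 0.7 m/s and contact force between the fingers and blue_pack below 0.05 N)).
It fails at once if the lever is swung past half before the blue pack is flush (value of joint start_lever above 0.5 rad and z of blue_pack in the frame of bay above -0.0195 m).
It also fails if it takes over 72 s, if anything falls off the work surface, if the arm or the gripper's body presses on something with over 40 N, if the wrist force passes 120 N, or if a joint passes its speed limit or range.

ROBOT

A 6-joint arm with a two-finger parallel gripper is mounted at the origin on the work surface. World frame = base frame: x ahead of the robot, y to its left, z up, the work surface at z = 0. Lengths are in m, angles in rad, forces in N, time in s.
With the tool pointing down it reaches from about 0.375 to 0.975 m from the base axis. Payload 3.8 kg.
Tool frame: the origin (TCP) lies at the very end of the fingers, on their centre line; the grasp point (between the pads) lies 19 mm behind it; z points along the fingers, y is the line along which they close (so a half turn about z gives the same grasp; the last joint's range is limited). The gripper opens to 85 mm and grips with 20 to 120 N. Pads are 22 mm wide; open, the fingers measure 114 mm over their backs; the gripper's body (76 mm by 85 mm) begins 54 mm behind the grasp point. The pads swing forward as they close: fully open they stand 13 mm farther back than shut.
Start: joints at [1.217, 0.264, 1.604, -0, 1.274, -0.037], TCP at [0.21, 0.641, 0.231] pointing down, gripper open.
Joint ranges: [-2.63, 2.63], [-0.94, 2.18], [0.31, 2.57], [-1.31, 4.45], [0, 2.66], [-2.55, 2.55]. Speed limits (rad/s): [2.57, 2.57, 3.14, 3.14, 3.14, 3.14].

INTERFACE

Orientations are given as a unit quaternion [x, y, z, w].
In Python, from plant import manip, grab_frame, get_calibration, spot_in gives the robot as it stands.
- The arm moves only by the tool jog_arm, never from a script. Its argument "rows" is one flat list of numbers, 7 for each row, row after row: the finger opening in m, from 0 to 0.0854, then the shift along the tool's x, y, z in m, then the turn, a rotation vector about the tool's x, y, z in rad. A call has 1 to 20 rows; each row shifts and turns the commanded pose from where the row before left it, along the tool's axes as they then stand; what a row does not reach is not made up. A row lasts 1/8 s, in which the tool goes at most 62.5 mm and 10.7 degrees, less where a joint would pass 70% of its speed; a pose out of reach is approached as far as the arm can. A call is refused whole if a number of a shift passes 0.0625 or a number of a turn 0.188, either way. A call with a gripper value outside its range is refused whole. The fingers move at their own pace and stop on an object; "newtons" is the grip in N (left out, the last holds). Time passes only in rows, so rows that do not move let the fingers close. It gives the time, the measured TCP pose, the force, the opening and the grip force at its end, in the units of the state.
- manip.state(): the state, without advancing time (a new reading comes with each control period).
- grab_frame(name): name is "side" or "top"; returns the picture (384x512x3 uint8, red, green, blue); there is no depth.
- get_calibration(name): a dict with "intrinsics" (3x3 intrinsics, pixels), "R" (3x3) and "t" (3): a world point X has camera coordinates R X + t. Camera axes: x right, y down, z forward; pixel columns grow to the right and rows downward; lengths in m; the calibration is good to about 2 mm. A picture is of the moment at which its call begins. get_calibration takes no time and is no camera call.
- manip.sign_off(): hands the job in; it is judged then, once.
Trained networks look in the newest picture that a camera, given by its name, has taken for a name from the list of things; names that differ only in an ending like _2 or _b are one class to them, and where a whole thing is asked for, a point or a joint stands for the part that bears it (a point fixed in the world has none). Each returns a list of dicts, best first, with "score" (0 to 1); they miss things now and then, are a little off and sometimes report something else, mostly with a low value. They report only what shows in the picture. A call takes as long as a camera call. They do not tell look-alikes from the thing itself.
- spot_in(camera, name): "bbox" ([left, top, right, bottom] in pixels, round what is visible of it).
The state is a dict: "t": time; "joints": joint angles; "qd": joint speeds; "joint_torque": joint torques, N m; "tcp_pos": TCP position; "tool_rot": TCP orientation; "contact_force": force on the tool from outside, world axes, zero at the start; "ft_torque": the same for the moment, N m; "width": finger opening in m; "gripper_force": force on a finger pad.
Only numpy, scipy, OpenCV 4.12 (cv2) and the standard library are available. Lean on these libraries where they do the work, as an engineer would, in place of code of your own. Each camera call takes 0.05 s, during which the arm holds its last target. There are 200 camera calls.

## Working session

There is one attempt and no reset: what is moved stays moved. The work goes in short steps, Python scripts to look and compute and a tool call to move; the robot and the scene stay as the last step left them, time stands still between calls to the robot, and variables do not carry over. Pictures are saved under pics/ and viewed, at most 10 in all, crops included, and the job is handed in when it is done.

Besides the shell and the picture viewer there is one more tool, called after "Request:" by a JSON object that holds its "api" and its "payload", one argument or row to a line. jog_arm: Moves the arm, as the interface text tells. Its arguments: {"type":"object","properties":{"rows":{"type":"array","items":{"type":"number"}},"newtons":{"type":"number"}},"required":["rows"]}

```bash
mkdir -p pics; ls; python3 - <<'E'
from plant import *
import cv2
for c in("side","top"):
    im=grab_frame(c); cv2.imwrite(f"pics/{c}0.png",im[:,:,::-1])
    k=get_calibration(c);print(c,k)
    for n in["dock","bay","done_pack","blue_pack","foam_tray","out_tray","start_lever_tip","cleaner","tape","meter"]:
        print(n,[( [round(float(v)) for v in d["bbox"]],round(d["score"],2)) for d in spot_in(c,n)])
print(manip.state())
E
```

```text
pics
side {'intrinsics': array([[412.04552715,   0.        , 257.75353251],
       [  0.        , 412.04552715, 181.55227517],
       [  0.        ,   0.        ,   1.        ]]), 'R': array([[ 0.97270923, -0.23084016,  0.02344282],
       [-0.10463524, -0.52658676, -0.84365743],
       [ 0.2070947 ,  0.81818042, -0.53636982]]), 't': array([-0.43458582,  0.19881176,  0.92867615])}
dock [([286, 190, 368, 258], 0.59)]
bay [([293, 193, 357, 215], 0.7), ([249, 292, 369, 371], 0.64)]
done_pack [([311, 196, 336, 200], 0.6), ([216, 159, 289, 194], 0.2)]
blue_pack [([259, 324, 297, 350], 0.6)]
foam_tray [([248, 294, 367, 371], 0.91)]
out_tray [([218, 163, 288, 194], 0.72), ([123, 163, 196, 198], 0.63), ([220, 125, 283, 149], 0.6)]
start_lever_tip [([324, 211, 340, 233], 0.62)]
cleaner []
tape [([217, 204, 251, 235], 0.77)]
meter [([233, 239, 281, 290], 0.63)]
top {'intrinsics': array([[450.52674725,   0.        , 247.16282409],
       [  0.        , 450.52674725, 199.30939599],
       [  0.        ,   0.        ,   1.        ]]), 'R': array([[-1.95798126e-02, -9.99807947e-01, -8.37187705e-04
[... 704 characters left out ...]
': array([ 1.21710821e+00,  2.63905138e-01,  1.60397512e+00,  2.81629203e-05,
        1.27368728e+00, -3.68496254e-02]), 'qd': array([ 1.08720666e-03, -9.16471597e-04,  1.83070857e-04, -1.14071303e-03,
       -4.77636458e-05, -9.47049198e-04]), 'joint_torque': array([-7.63556618e-04, -5.15075183e+01, -3.67730606e+01, -6.10659512e-06,
        7.27296920e-04, -3.37583359e-06]), 'tcp_pos': array([0.21027049, 0.64142645, 0.23128971]), 'tool_rot': array([ 1.57761517e-01,  9.87477242e-01,  1.49317310e-05, -1.07720676e-05]), 'contact_force': array([-0.55466065,  0.64275361, -0.50864434]), 'ft_torque': array([-0.00140573,  0.02204923,  0.04644596]), 'gripper_force': 0.0, 'width': 0.0851801783941262}
```

```bash
python3 - <<'E'
import cv2
a=cv2.imread("pics/top0.png");cv2.imwrite("pics/t1.png",cv2.resize(a[85:345,50:430],(800,547),interpolation=cv2.INTER_CUBIC))
a=cv2.imread("pics/side0.png");cv2.imwrite("pics/s1.png",cv2.resize(a[100:384,90:460],(780,599),interpolation=cv2.INTER_CUBIC))
E
```

```text
(no output)
```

View pics/t1.png

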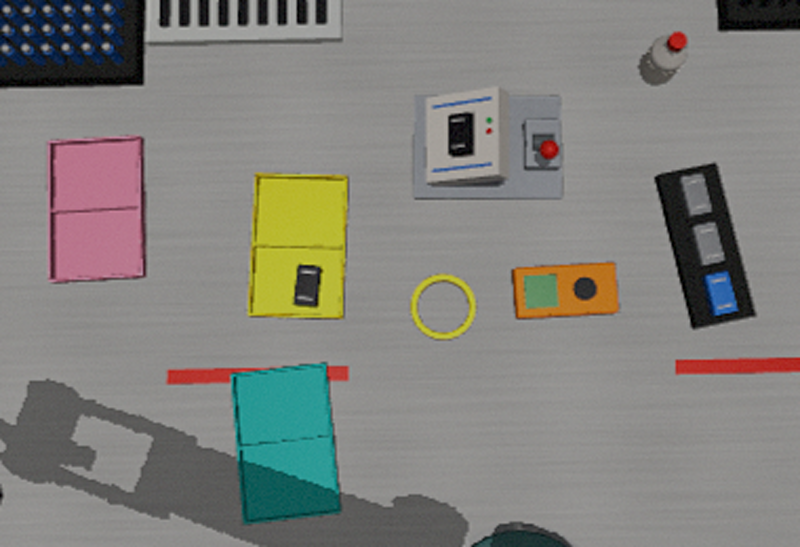

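View pics/s1.png

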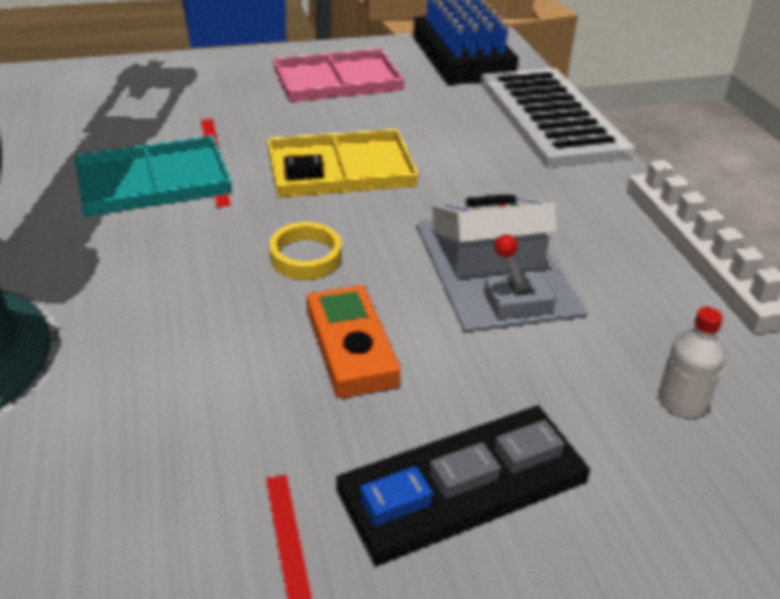

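The top picture (full-frame pixels) shows these candidates:
- **Black packs:** the one in the bay at (268,149) is wanted. The old pack in the yellow tray at (197,220) stays.
- **Trays:** yellow at (190,201) is wanted. Pink at (95,184) and turquoise at (186,294) are not. The empty half of the yellow tray is the far one, at about (191,184).
- **Foam packs:** blue at (392,224) is wanted. The greys are at (380,177) and (386,200).

Next I fit model outlines to both views.

```bash
cat > h.py <<'E'
import numpy as np, cv2
from scipy.optimize import minimize
from scipy.ndimage import map_coordinates
from plant import manip, grab_frame, get_calibration, spot_in
CAL={c:get_calibration(c) for c in("top","side")}
def proj(c,X):
    k=CAL[c]; p=(X@k["R"].T+k["t"])@k["intrinsics"].T
    return p[...,:2]/p[...,2:]
def unproj(c,uv,z):
    k=CAL[c]; d=k["R"].T@np.linalg.solve(k["intrinsics"],[uv[0],uv[1],1]); o=-k["R"].T@k["t"]
    return o+d*(z-o[2])/d[2]
def rect(x0,x1,y0,y1,z): return np.array([[x0,y0,z],[x1,y0,z],[x1,y1,z],[x0,y1,z],[x0,y0,z]],float)
c30,s30=np.cos(np.pi/6),.5
Rb=np.array([[0,1,0],[-c30,0,s30],[s30,0,c30]])   # columns: bay x,y,z in dock
def bay(P): return P@Rb.T+[0,0,.07]
def samp(pl,n=25):
    return np.concatenate([a+(b-a)*np.linspace(.05,.95,n)[:,None] for a,b in zip(pl[:-1],pl[1:])])
def W(p,X):
    c,s=np.cos(p[2]),np.sin(p[2]); return X@np.array([[c,s,0],[-s,c,0],[0,0,1]])+[p[0],p[1],0]
def grad(im,sg):
    f=cv2.GaussianBlur(im.astype(np.float32),(0,0),sg)
    gs=[np.hypot(cv2.Sobel(f[...,i],-1,1,0),cv2.Sobel(f[...,i],-1,0,1)) for i in range(3)]
    return np.minimum(np.max(gs,0),250*1.0)
def fit(ims,pls,p0):
    p=np.array(p0,float)
    for sg in(2.5,1.2,.8):
        G={c:grad(im,sg) for c,im in ims.items()}
        def cost(q):
            r=0
            for c in ims:
                for pl in pls:
                    uv=proj(c,W(q,samp(pl))); r-=map_coordinates(G[c],[uv[:,1],uv[:,0]],order=1).mean()
            return r
        st=np.array([.008,.008,.06])*(sg/2.5)
        sim=np.vstack([p,p+np.diag(st)]); p=minimize(cost,p,method="Nelder-Mead",options=dict(initial_simplex=sim,xatol=1e-5,fatol=1e-4)).x
    return p,-cost(p)/len(pls)/len(ims)
DOCK=[rect(-.075,.075,-.145,.065,.008),bay(rect(-.055,.055,-.06,.06,0))]
PK=bay(rect(-.016,.016,-.028,.028,.010))
TRAY=[rect(-.1,.1,-.065,.065,.022)]; FOAM=[rect(-.11,.11,-.0425,.0425,.02)]
BLUE=[rect(-.016,.016,-.028,.028,.032)]
E
cat > fit1.py <<'E'
from h import *
ims={c:cv2.imread(f"pics/{c}0.png")[:,:,::-1] for c in CAL}
ini={}
ini["dock"]=(DOCK,[*unproj("top",(279,155),.008)[:2],0]); ini["dock"][1][1]+=.04
ini["out"]=(TRAY,[*unproj("top",(191.5,201.5),.022)[:2],1.57])
ini["foam"]=(FOAM,[*unproj("top",(385,201),.02)[:2],1.57+.2])
ini["blue"]=(BLUE,[*unproj("top",(392,224),.032)[:2],.2])
ov=ims["top"].copy(); ov=cv2.resize(ov,None,fx=2,fy=2,interpolation=cv2.INTER_CUBIC)
ov2=cv2.resize(ims["side"],None,fx=2,fy=2,interpolation=cv2.INTER_CUBIC)
for n,(pls,p0) in ini.items():
    for cs in(("top","side"),("top",),("side",)):
        p,s=fit({c:ims[c] for c in cs},pls,p0); print(n,cs,np.round(p,4),round(s,1))
        if len(cs)==2:
            for c,o in(("top",ov),("side",ov2)):
                for pl in pls+([PK] if n=="dock" else []): cv2.polylines(o,[np.round(proj(c,W(p,pl))*2+.5).astype(int)],False,(255,0,255),1)
a=ov[220:500,320:840]; b=ov2[300:768,420:760]
cv2.imwrite("pics/ov.png",np.hstack([cv2.copyMakeBorder(a,0,468-280,0,0,0),b])[:,:860,::-1][:, :, :])
E
python3 fit1.py; python3 -c "
import cv2;a=cv2.imread('pics/ov.png');cv2.imwrite('pics/ov.png',cv2.resize(a,(800,int(a.shape[0]*800/a.shape[1]))))"
```

```text
dock ('top', 'side') [ 0.6336  0.072  -0.0284] 89.6
dock ('top',) [ 0.6355  0.0632 -0.0396] 93.6
dock ('side',) [ 0.6288  0.0704 -0.007 ] 113.0
out ('top', 'side') [0.5306 0.293  1.5304] 110.1
out ('top',) [0.5306 0.2528 1.5197] 127.5
out ('side',) [0.5279 0.2932 1.5188] 157.8
foam ('top', 'side') [ 0.4679 -0.2562  1.8972] 64.5
foam ('top',) [ 0.4815 -0.2498  1.8272] 78.0
foam ('side',) [ 0.4743 -0.2626  1.8219] 71.9
blue ('top', 'side') [ 0.4261 -0.2754  0.2405] 144.5
blue ('top',) [ 0.4258 -0.2616  0.3149] 144.4
blue ('side',) [ 0.4256 -0.2791  0.2049] 166.3
```

View pics/ov.png

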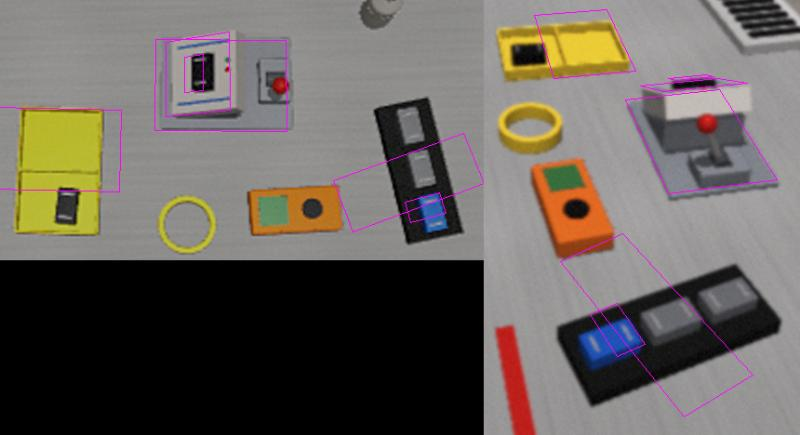

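The overlay shows I started the trays and the blue pack a quarter turn off, and the dock a little off. I'll refit from better guesses.

```bash
sed -i 's/(279,155)/(282,155)/; s/,1.57\])/,0.])/; s/,1.57+.2\])/,.2])/; s/(392,224),.032)\[:2\],.2/(392,224),.032)[:2],1.77/' fit1.py
sed -i 's/DOCK=\[/DOCK=[bay(rect(-.016,.016,-.028,.028,.010)),/' h.py
python3 fit1.py; python3 -c "
import cv2;a=cv2.imread('pics/ov.png');cv2.imwrite('pics/ov2.png',cv2.resize(a,(800,int(a.shape[0]*800/a.shape[1])),interpolation=cv2.INTER_AREA))"
```

```text
dock ('top', 'side') [ 0.6349  0.0629 -0.067 ] 130.7
dock ('top',) [ 0.6353  0.0606 -0.039 ] 132.0
dock ('side',) [ 0.6309  0.0679 -0.0263] 148.7
out ('top', 'side') [ 0.4956  0.2891 -0.0379] 227.9
out ('top',) [ 0.4969  0.2888 -0.0483] 247.6
out ('side',) [ 0.4932  0.2929 -0.0791] 224.3
foam ('top', 'side') [ 0.4861 -0.2715  0.1864] 185.7
foam ('top',) [ 0.4871 -0.2712  0.1855] 235.1
foam ('side',) [ 0.4825 -0.284   0.2052] 161.4
blue ('top', 'side') [ 0.417  -0.2856  1.7532] 237.6
blue ('top',) [ 0.4185 -0.2869  1.7513] 250.0
blue ('side',) [ 0.4161 -0.2852  1.7448] 230.7
```

View pics/ov2.png

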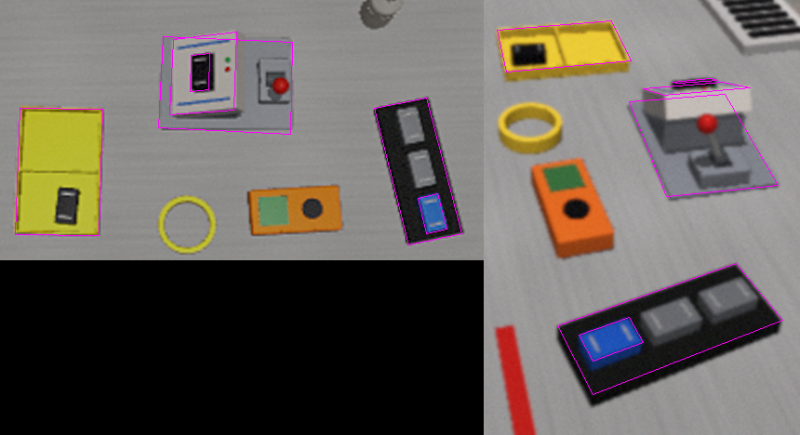

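```bash
cat > fit2.py <<'E'
from h import *
ims={c:cv2.imread(f"pics/{c}0.png")[:,:,::-1] for c in CAL}
sets={"plate":[DOCK[1]],"face":[DOCK[2]],"pack":[DOCK[0]],"all":DOCK}
best={}
for n,pls in sets.items():
    for cs in(("top","side"),("top",)):
        r=[fit({c:ims[c] for c in cs},pls,[.634+dx,.062+dy,a]) for a in(-.05,-.01,.03) for dx in(-.004,.004) for dy in (-.004,.004)]
        p,s=max(r,key=lambda t:t[1]); print(n,cs,np.round(p,4),round(s,1)); best[n,len(cs)]=p
o=cv2.resize(ims["top"][120:190,235:330],None,fx=8,fy=8,interpolation=cv2.INTER_CUBIC)
for k,col in((("all",2),(255,0,255)),(("plate",1),(0,255,0))):
  for pl in DOCK: cv2.polylines(o,[np.round((proj("top",W(best[k],pl))-[235,120]+.5)*8).astype(int)],False,col,1)
cv2.imwrite("pics/ov3.png",o[:,:,::-1])
E
python3 fit2.py
```

```text
plate ('top', 'side') [ 0.6328  0.0731 -0.0227] 77.6
plate ('top',) [ 0.6328  0.0656 -0.0197] 75.1
face ('top', 'side') [ 0.6363  0.0627 -0.027 ] 121.3
face ('top',) [ 0.6363  0.0624 -0.0211] 130.7
pack ('top', 'side') [ 0.6345  0.0624 -0.1429] 218.1
pack ('top',) [ 0.6352  0.0602 -0.0246] 225.0
all ('top', 'side') [ 0.635   0.0629 -0.0671] 130.7
all ('top',) [ 0.6353  0.0606 -0.039 ] 132.0
```

View pics/ov3.png

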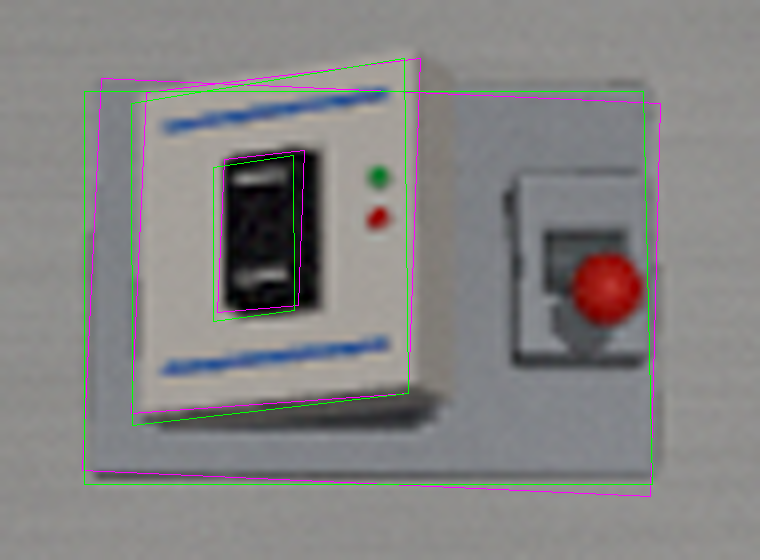

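Dock fit: face and plate agree at about x 0.636, y 0.0625, yaw -0.021. In the close crop the black pack fills the recess with its strips at rows ~175 and ~275, so this is the finished pack. Next I plan the approach.

```bash
cat > plan.py <<'E'
from h import *
from scipy.spatial.transform import Rotation as Ro
D=np.array([.636,.0625,-.021])
def yawR(a): return Ro.from_euler("z",a).as_matrix()
def bayw(P): return W(D,bay(np.array([P],float)))[0]
RB=yawR(D[2])@Rb
RT_BAY=np.column_stack([-RB[:,1],-RB[:,0],-RB[:,2]])
def down(a): # closing direction (tool y) at world angle a
    y=np.array([np.cos(a),np.sin(a),0]); z=np.array([0,0,-1.]); return np.column_stack([np.cross(y,z),y,z])
def show(p,R=None,lab=""):
    s=manip.state(); Rc=Ro.from_quat(s["tool_rot"]).as_matrix(); R=Rc if R is None else R
    print(lab,"trans(cur)",np.round(1e3*Rc.T@(np.array(p)-s["tcp_pos"]),1),"turn",np.round(Ro.from_matrix(Rc.T@R).as_rotvec(),4),"trans(after turn)",np.round(1e3*R.T@(np.array(p)-s["tcp_pos"]),1),"world",np.round(p,4))
E
python3 -c "
from plan import *
show(bayw([-.001,0,.10]),RT_BAY,'above')
show(bayw([-.001,0,.0015]),RT_BAY,'grasp')"
```

```text
above trans(cur) [-570.1 -368.8   75.2] turn [ 0.5198 -0.0775 -0.289 ] trans(after turn) [-437.8 -411.9  324.6] world [0.6371 0.1134 0.1561]
grasp trans(cur) [-584.4 -415.9  160.5] turn [ 0.5198 -0.0775 -0.289 ] trans(after turn) [-437.8 -411.9  423.1] world [0.636  0.0641 0.0708]
```

Request:
{"api": "jog_arm", "payload": {
  "rows": [0.085,-0.038,-0.0246,0,0,0,0,0.085,-0.038,-0.0246,0,0,0,0,0.085,-0.038,-0.0246,0,0,0,0,0.085,-0.038,-0.0246,0,0,0,0,0.085,-0.038,-0.0246,0,0,0,0,0.085,-0.038,-0.0246,0,0,0,0,0.085,-0.038,-0.0246,0,0,0,0,0.085,-0.038,-0.0246,0,0,0,0,0.085,-0.038,-0.0246,0,0,0,0,0.085,-0.038,-0.0246,0,0,0,0,0.085,-0.038,-0.0246,0,0,0,0,0.085,-0.038,-0.0246,0,0,0,0,0.085,-0.038,-0.0246,0,0,0,0,0.085,-0.038,-0.0246,0,0,0,0,0.085,-0.038,-0.0246,0,0,0,0],
  "newtons": 30
}}

```text
t: 2.98
tcp_pos: [0.6378, 0.112, 0.2314]
tool_rot: [0.158, 0.987, 0.0, 0.0]
contact_force: [0.0, 0.5, -0.2]
width: 0.0849
gripper_force: 0.0
```

Request:
{"api": "jog_arm", "payload": {
  "rows": [0.06,0,0,0,0.0866,-0.0129,-0.0482,0.06,0,0,0,0.0866,-0.0129,-0.0482,0.06,0,0,0,0.0866,-0.0129,-0.0482,0.06,0,0,0,0.0866,-0.0129,-0.0482,0.06,0,0,0,0.0866,-0.0129,-0.0482,0.06,0,0,0,0.0866,-0.0129,-0.0482,0.06,0,0,0,0,0,0]
}}

```text
t: 3.85
tcp_pos: [0.6363, 0.1146, 0.2298]
tool_rot: [0.009, 0.966, -0.259, -0.004]
contact_force: [0.4, 0.9, 0.0]
width: 0.0595
gripper_force: 0.0
```

```bash
python3 -c "
from plan import *
print(manip.state()['joints'])
show(bayw([-.001,0,.05]),RT_BAY,'above')
show(bayw([-.001,0,.0015]),RT_BAY,'grasp')"
```

```text
[ 0.38765346  0.34494447  1.58953902 -0.47994288  1.44891447 -1.04636781]
above trans(cur) [ -1.   35.8 114.4] turn [ 0.0002 -0.001   0.0029] trans(after turn) [ -0.8  35.8 114.4] world [0.6365 0.0884 0.1128]
grasp trans(cur) [ -1.1  35.8 162.9] turn [ 0.0002 -0.001   0.0029] trans(after turn) [ -0.8  35.8 162.9] world [0.636  0.0641 0.0708]
```

Request:
{"api": "jog_arm", "payload": {
  "rows": [0.085,-0.0002,0.009,0.026,0,0,0.157,0.085,0.009,0,0.026,0,0,0.157,0.085,0.009,0,0.026,0,0,0.157,0.085,0.009,0,0.026,0,0,0.157,0.085,0,0,0,0,0,0.157,0.085,0,0,0,0,0,0.157,0.085,0,0,0,0,0,0.157,0.085,0,0,0,0,0,0.157,0.085,0,0,0,0,0,0.157,0.085,0,0,0,0,0,0.157,0.085,0,0,0,0,0,0]
}}

```text
t: 5.22
tcp_pos: [0.6113, 0.0762, 0.1331]
tool_rot: [0.69, 0.676, -0.184, 0.181]
contact_force: [0.3, -0.1, 0.0]
width: 0.0848
gripper_force: 0.0
```

```bash
cat >> plan.py <<'E'
RT90=np.column_stack([RT_BAY[:,1],-RT_BAY[:,0],RT_BAY[:,2]])  # RT_BAY turned +90 about tool z
def inbay():
    s=manip.state(); o=bayw([0,0,0]); return np.round(1e3*RB.T@(s["tcp_pos"]-o),2)
E
python3 -c "
from plan import *
print(manip.state()['joints'],inbay())
show(bayw([-.001,0,.0015]),RT90,'grasp56')"
```

```text
[ 0.34800188  0.36054384  1.75857441 -0.50902062  1.2675894   0.58409508] [ 20.14 -24.99  61.29]
grasp56 trans(cur) [21.  25.  59.8] turn [ 0.0002 -0.0017  0.0005] trans(after turn) [21.1 25.  59.8] world [0.636  0.0641 0.0708]
```

Request:
{"api": "jog_arm", "payload": {
  "rows": [0.085,0.0105,0.0125,0,0,0,0,0.085,0.0105,0.0125,0,0,0,0,0.085,0,0,0.015,0,0,0,0.085,0,0,0.015,0,0,0,0.085,0,0,0.01,0,0,0,0.085,0,0,0.01,0,0,0,0.085,0,0,0.006,0,0,0,0.085,0,0,0.005,0,0,0,0.085,0,0,0,0,0,0,0.065,0,0,0,0,0,0,0.054,0,0,0,0,0,0,0.052,0,0,0,0,0,0,0.052,0,0,0,0,0,0,0.052,0,0,0,0,0,0,0.052,0,0,0,0,0,0],
  "newtons": 20
}}

```text
t: 7.1
tcp_pos: [0.636, 0.0642, 0.0697]
tool_rot: [0.69, 0.676, -0.185, 0.181]
contact_force: [-0.2, 2.2, 4.0]
width: 0.055
gripper_force: 23.0
```

```bash
python3 -c "
from plan import *
import cv2
print(manip.state()['contact_force'],inbay(),manip.state()['ft_torque'])
im=grab_frame('side');cv2.imwrite('pics/s2.png',cv2.resize(im[120:280,210:430,::-1],None,fx=3,fy=3))
show(bayw([-.001,0,.0]),RT90,'')"
```

```text
[-0.20867566  2.19542526  4.01761193] [-1.63  0.    0.59] [ 0.31333536  0.03580424 -0.03577753]
 trans(cur) [-0.6 -0.   0.6] turn [ 0.001  -0.0005  0.0008] trans(after turn) [-0.6 -0.   0.6] world [0.636  0.0634 0.0695]
```

View pics/s2.png

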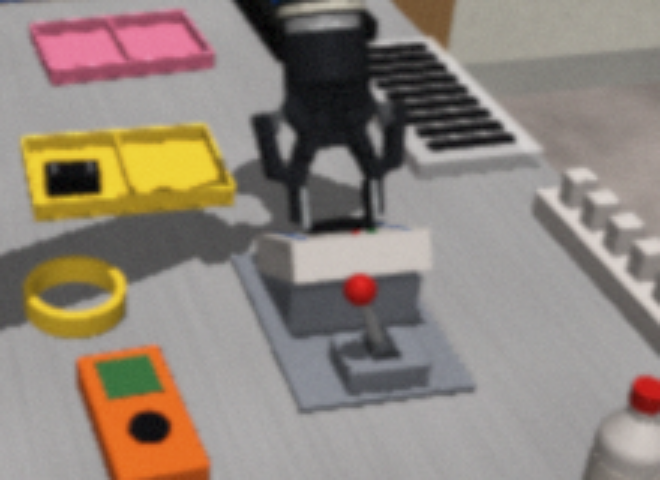

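The side view shows both fingers straddling the pack on its 56 mm sides, at (335,225) in the crop. It centred with no side load, so y = 0 in the bay frame is feasible. Next I regrip across 32 mm.

Request:
{"api": "jog_arm", "payload": {
  "rows": [0.075,0,0,0,0,0,0,0.085,0,0,0,0,0,0,0.085,0,0,-0.02,0,0,0,0.085,0,0,-0.02,0,0,-0.1,0.075,0,0,0,0,0,-0.147,0.065,0,0,0,0,0,-0.147,0.065,0,0,0,0,0,-0.147,0.065,0,0,0,0,0,-0.147,0.065,0,0,0,0,0,-0.147,0.065,0,0,0,0,0,-0.147,0.065,0,0,0,0,0,-0.147,0.065,0,0,0,0,0,-0.147,0.065,0,0,0,0,0,-0.147,0.065,0,0,0,0,0,-0.147,0.065,0,0,0,0,0,0]
}}

```text
t: 9.02
tcp_pos: [0.6365, 0.0845, 0.105]
tool_rot: [0.011, 0.966, -0.259, -0.002]
contact_force: [0.2, 0.4, -0.8]
width: 0.0651
gripper_force: 0.0
```

```bash
python3 -c "
from plan import *
print(inbay(),manip.state()['contact_force'])
show(bayw([-.001,0,.0015]),RT_BAY,'')"
```

```text
[-1.590e+00  3.000e-02  4.133e+01] [ 0.18733359  0.42093874 -0.77075368]
 trans(cur) [ 0.1 -0.6 39.8] turn [ 0.0006  0.0012 -0.0017] trans(after turn) [ 0.  -0.6 39.8] world [0.636  0.0641 0.0708]
```

Request:
{"api": "jog_arm", "payload": {
  "rows": [0.065,0,0,0.014,0,0,0,0.065,0,0,0.012,0,0,0,0.065,0,0,0.008,0,0,0,0.065,0,0,0.005,0,0,0,0.065,0,0,0,0,0,0,0.04,0,0,0,0,0,0,0.03,0,0,0,0,0,0,0.027,0,0,0,0,0,0,0.027,0,0,0,0,0,0,0.027,0,0,0,0,0,0],
  "newtons": 30
}}

```text
t: 10.28
tcp_pos: [0.6361, 0.0648, 0.0706]
tool_rot: [0.01, 0.966, -0.258, -0.002]
contact_force: [-0.2, 2.4, 3.3]
width: 0.031
gripper_force: 30.4
```

```bash
python3 -c "
from plan import *
s=manip.state();print(inbay(),s['contact_force'],s['ft_torque'],RB.T@s['contact_force'])
show(bayw([-.001,0,.06]),RT_BAY,'')
T=np.array([.4965,.2885]);a=-.045
f=np.array([T[0]+.05*np.cos(a),T[1]+.05*np.sin(a)])
print(f)
for k in(a+np.pi/2,): show([*f,.1],down(k),'tray')
"
```

```text
[-1.72  0.05  1.68] [-0.21207686  2.35470604  3.28681861] [ 0.43437308  0.03626971 -0.00856995] [-0.39151965 -0.26147529  4.0213352 ]
 trans(cur) [ -0.   -0.7 -58.3] turn [ 0.0007  0.0011 -0.0001] trans(after turn) [  0.1  -0.7 -58.3] world [0.6366 0.0934 0.1215]
[0.54644938 0.28625076]
tray trans(cur) [  94.1  175.5 -135.2] turn [-0.5228  0.0074  0.0237] trans(after turn) [ 99.5 217.2 -29.4] world [0.5464 0.2863 0.1   ]
```

Request:
{"api": "jog_arm", "payload": {
  "rows": [0.027,0,0,-0.006,0,0,0,0.027,0,0,-0.014,0,0,0,0.027,0,0,-0.03,0,0,0,0.027,0,0,-0.03,0,0,0,0.027,0,0,-0.02,0,0,0,0.027,0,0,0,-0.0747,0.0011,0.0034,0.027,0,0,0,-0.0747,0.0011,0.0034,0.027,0,0,0,-0.0747,0.0011,0.0034,0.027,0,0,0,-0.0747,0.0011,0.0034,0.027,0,0,0,-0.0747,0.0011,0.0034,0.027,0,0,0,-0.0747,0.0011,0.0034,0.027,0,0,0,-0.0747,0.0011,0.0034,0.027,0,0,0,0,0,0]
}}

```text
t: 11.9
tcp_pos: [0.6364, 0.113, 0.1569]
tool_rot: [0.024, 1.0, -0.001, -0.001]
contact_force: [-0.6, 0.1, -1.4]
width: 0.0312
gripper_force: 30.1
```

```bash
python3 -c "
from plan import *
s=manip.state();print(s['width'],s['gripper_force'])
show([.5465,.286,.0207],down(-.045+np.pi/2),'tray')
"
```

```text
0.031167470038614368 30.12092649936676
tray trans(cur) [ 97.8 168.8 136.1] turn [-0.0014 -0.0019 -0.0025] trans(after turn) [ 97.6 168.8 136.2] world [0.5465 0.286  0.0207]
```

Request:
{"api": "jog_arm", "payload": {
  "rows": [0.027,0.0163,0.0281,0,0,0,0,0.027,0.0163,0.0281,0,0,0,0,0.027,0.0163,0.0281,0,0,0,0,0.027,0.0163,0.0281,0,0,0,0,0.027,0.0163,0.0281,0,0,0,0,0.027,0.0163,0.0281,0,0,0,0,0.027,0,0,0.03,0,0,0,0.027,0,0,0.035,0,0,0,0.027,0,0,0.03,0,0,0,0.027,0,0,0.02,0,0,0,0.027,0,0,0.01,0,0,0,0.027,0,0,0.006,0,0,0,0.027,0,0,0.003,0,0,0,0.027,0,0,0,0,0,0]
}}

```text
t: 13.65
tcp_pos: [0.547, 0.2873, 0.0234]
tool_rot: [0.023, 1.0, -0.0, -0.0]
contact_force: [-0.3, 0.1, -0.6]
width: 0.0305
gripper_force: 30.1
```

Request:
{"api": "jog_arm", "payload": {
  "rows": [0.027,0,0,0.001,0,0,0,0.027,0,0,0,0,0,0]
}}

```text
t: 13.9
tcp_pos: [0.5468, 0.2872, 0.0222]
tool_rot: [0.023, 1.0, -0.0, -0.0]
contact_force: [-0.3, -0.3, -0.1]
width: 0.0314
gripper_force: 30.1
```

Request:
{"api": "jog_arm", "payload": {
  "rows": [0.027,0,0,0.001,0,0,0,0.027,0,0,0.001,0,0,0,0.027,0,0,0,0,0,0]
}}

```text
t: 14.28
tcp_pos: [0.5464, 0.2871, 0.0196]
tool_rot: [0.023, 1.0, -0.0, -0.001]
contact_force: [0.6, -0.6, -0.5]
width: 0.031
gripper_force: 30.1
```

Request:
{"api": "jog_arm", "payload": {
  "rows": [0.027,0,0,0.001,0,0,0,0.027,0,0,0,0,0,0]
}}

```text
t: 14.52
tcp_pos: [0.5465, 0.2872, 0.019]
tool_rot: [0.023, 1.0, -0.0, -0.001]
contact_force: [-2.0, 0.5, 0.7]
width: 0.0308
gripper_force: 30.4
```

Request:
{"api": "jog_arm", "payload": {
  "rows": [0.036,0,0,0,0,0,0,0.055,0,0,0,0,0,0,0.06,0,0,-0.015,0,0,0,0.06,0,0,-0.04,0,0,0,0.06,0,0,-0.06,0,0,0,0.06,-0.03,-0.04,-0.03,0,0,0,0.06,-0.01,-0.05,0,0,0,0,0.06,0.01,-0.05,0,0,0,0,0.06,0.01,-0.05,0,0,0,0,0.06,0.01,-0.05,0,0,0,0,0.06,0.01,-0.05,0,0,0,0,0.06,0,0,0,0,0,0]
}}

```text
t: 16.02
tcp_pos: [0.533, -0.0053, 0.1651]
tool_rot: [0.025, 1.0, -0.001, -0.0]
contact_force: [-0.2, 0.4, -0.4]
width: 0.0599
gripper_force: 0.0
```

```bash
cat > fit3.py <<'E'
from plan import *
ims={c:grab_frame(c) for c in CAL}
for c in CAL: cv2.imwrite(f"pics/{c}1.png",ims[c][:,:,::-1])
p,s=fit(ims,[rect(-.016,.016,-.028,.028,.028)],[.5465,.287,-.045]);print("done",np.round(p,4),s)
pt,st=fit({"top":ims["top"]},[rect(-.016,.016,-.028,.028,.028)],[.5465,.287,-.045]);print("done top",np.round(pt,4))
b={}
for cs in(("top","side"),("top",)): b=fit({c:ims[c] for c in cs},BLUE,[.417,-.286,1.752]);print("blue",cs,np.round(b[0],4))
show([.4175,-.286,.16],down(1.752-np.pi/2+np.pi),'blue')
show([.4175,-.286,.16],down(1.752-np.pi/2),'blue')
print(manip.state()["joints"])
o=np.hstack([ims["top"][155:245,155:225],ims["top"][120:210,235:305]]);cv2.imwrite("pics/c1.png",cv2.resize(o,None,fx=5,fy=5,interpolation=cv2.INTER_CUBIC)[:,:,::-1])
E
python3 fit3.py
```

```text
done [ 0.5491  0.2728 -0.1035] 174.20963
done top [ 0.5573  0.2914 -0.0198]
blue ('top', 'side') [ 0.4169 -0.2856  1.7496]
blue ('top',) [ 0.4185 -0.2868  1.7463]
blue trans(cur) [ 102.9 -288.5    5. ] turn [-4.0000e-04  3.0000e-04 -1.7992e+00] trans(after turn) [257.7 165.5   5. ] world [ 0.4175 -0.286   0.16  ]
blue trans(cur) [ 102.9 -288.5    5. ] turn [3.0000e-04 3.0000e-04 1.3424e+00] trans(after turn) [-257.7 -165.5    5. ] world [ 0.4175 -0.286   0.16  ]
[-5.17053372e-02  4.96218649e-02  1.97694769e+00 -9.51175467e-07
  1.11461142e+00 -1.57526064e+00]
```

View pics/c1.png

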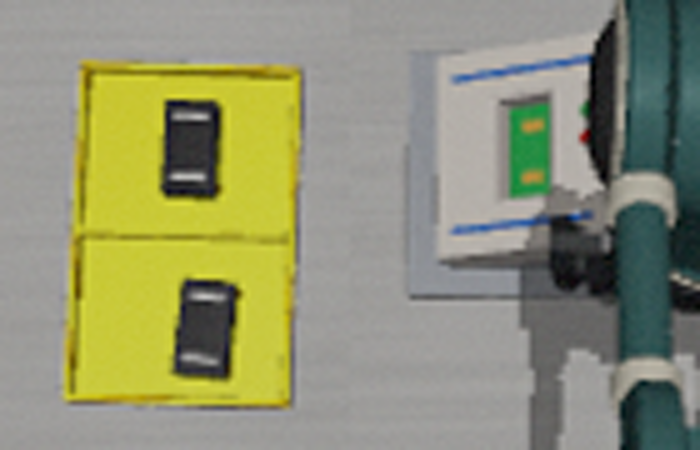

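The old pack is still at lower left (205,330). The finished pack lies flat in the empty half (190,148), and the bay is empty with the green carrier visible at (530,150). I use the placed pack, whose pose the arm knows, to remove camera bias for the blue one.

```bash
cat > cal.py <<'E'
from plan import *
def cen(c,mask,roi,z):
    x0,y0,x1,y1=roi; m=np.zeros(mask.shape,np.uint8); m[y0:y1,x0:x1]=mask[y0:y1,x0:x1]
    n,l,st,ce=cv2.connectedComponentsWithStats(m); k=1+np.argmax(st[1:,4]); 
    q=cv2.findContours((l==k).astype(np.uint8),0,1)[0]; q=cv2.convexHull(max(q,key=cv2.contourArea))
    r=cv2.minAreaRect(np.array([unproj(c,u[0],z)[:2]*1000 for u in q],np.float32))
    return np.round(unproj(c,ce[k],z),4),st[k,4],r
for c in CAL:
    im=cv2.imread(f"pics/{c}1.png").astype(int); b,g,r=im[...,0],im[...,1],im[...,2]
    u=proj(c,np.array([.5465,.287,.028])).astype(int); rr=22
    print(c,"done",cen(c,(r+g<190).astype(np.uint8),(u[0]-16,u[1]-14,u[0]+16,u[1]+14),.028))
    u=proj(c,np.array([.4175,-.286,.032])).astype(int)
    print(c,"blue",cen(c,((b>r+40)|((b>150)&(b>r))).astype(np.uint8),(u[0]-22,u[1]-18,u[0]+22,u[1]+18),.032))
E
python3 cal.py
```

```text
top done (array([0.5457, 0.2835, 0.028 ]), np.int32(183), ((545.0863037109375, 284.54595947265625), (31.965930938720703, 56.107364654541016), 88.86837768554688))
top blue (array([ 0.4183, -0.2852,  0.032 ]), np.int32(262), ((418.5454406738281, -284.73223876953125), (57.99848175048828, 37.942630767822266), 10.490549087524414))
side done (array([0.5389, 0.2692, 0.028 ]), np.int32(177), ((539.0265502929688, 269.50836181640625), (57.97905349731445, 54.958919525146484), 78.9105453491211))
side blue (array([ 0.4143, -0.2906,  0.032 ]), np.int32(654), ((414.96435546875, -289.8575744628906), (62.469181060791016, 43.49542236328125), 9.74782943725586))
```

```bash
python3 -c "
from plan import *
show([.4185,-.2855,.0225],down(1.752),'blue')"
```

```text
blue trans(cur) [ 102.  -287.9  142.5] turn [-0.      0.0004 -0.2284] trans(after turn) [ 164.5 -257.4  142.5] world [ 0.4185 -0.2855  0.0225]
```

Request:
{"api": "jog_arm", "payload": {
  "rows": [0.06,0,0,0,0,0,-0.1142,0.06,0,0,0,0,0,-0.1142,0.06,0.0235,-0.0368,0,0,0,0,0.06,0.0235,-0.0368,0,0,0,0,0.06,0.0235,-0.0368,0,0,0,0,0.06,0.0235,-0.0368,0,0,0,0,0.06,0.0235,-0.0368,0,0,0,0,0.06,0.0235,-0.0368,0,0,0,0,0.06,0.0235,-0.0368,0,0,0,0,0.06,0,0,0.04,0,0,0,0.06,0,0,0.03,0,0,0,0.06,0,0,0,0,0,0]
}}

```text
t: 17.62
tcp_pos: [0.4175, -0.2834, 0.0919]
tool_rot: [-0.092, 0.996, 0.002, -0.003]
contact_force: [-0.6, 0.1, 0.0]
width: 0.0598
gripper_force: 0.0
```

```bash
python3 -c "
from plan import *
show([.4185,-.2855,.0225],down(1.752),'blue');print(manip.state()['joints'])"
```

```text
blue trans(cur) [-1.  -2.5 69.4] turn [ 0.0042 -0.005   0.0031] trans(after turn) [-0.6 -2.2 69.4] world [ 0.4185 -0.2855  0.0225]
[-6.45239329e-01  7.99393607e-02  2.09444106e+00 -1.03556544e-03
  9.73686929e-01 -2.39977344e+00]
```

Request:
{"api": "jog_arm", "payload": {
  "rows": [0.06,-0.0006,-0.0022,0.02,0.0042,-0.005,0.0031,0.06,0,0,0.02,0,0,0,0.06,0,0,0.014,0,0,0,0.06,0,0,0.009,0,0,0,0.06,0,0,0.006,0,0,0,0.06,0,0,0,0,0,0,0.045,0,0,0,0,0,0,0.034,0,0,0,0,0,0,0.027,0,0,0,0,0,0,0.027,0,0,0,0,0,0,0.027,0,0,0,0,0,0],
  "newtons": 30
}}

```text
t: 19.0
tcp_pos: [0.4195, -0.287, 0.0257]
tool_rot: [-0.09, 0.996, -0.001, 0.002]
contact_force: [-1.1, 5.2, 4.1]
width: 0.0308
gripper_force: 29.9
```

```bash
python3 -c "
from plan import *
s=manip.state();print(s['joints'],s['contact_force'],s['ft_torque'])
show([.4185,-.2855,.0225],down(1.752),'blue')"
```

```text
[-6.49525232e-01  1.74381965e-01  2.13595988e+00  1.08079110e-03
  8.27109625e-01 -2.40046534e+00] [-1.1470217   5.24997718  4.0683331 ] [0.82748464 0.19001547 0.05104869]
blue trans(cur) [0.7 1.6 3.2] turn [-0.0025  0.0034 -0.0018] trans(after turn) [0.7 1.6 3.2] world [ 0.4185 -0.2855  0.0225]
```

Gripped about 3 mm high with a little side load, so I reopen, correct and regrip.

Request:
{"api": "jog_arm", "payload": {
  "rows": [0.045,0,0,0,0,0,0,0.05,0,0,0,0,0,0,0.05,0.0007,0.0013,0.003,-0.0025,0.0034,-0.0018,0.05,0,0,0,0,0,0,0.04,0,0,0,0,0,0,0.034,0,0,0,0,0,0,0.027,0,0,0,0,0,0,0.027,0,0,0,0,0,0,0.027,0,0,0,0,0,0],
  "newtons": 30
}}

```text
t: 20.12
tcp_pos: [0.4189, -0.287, 0.0224]
tool_rot: [-0.091, 0.996, -0.001, 0.0]
contact_force: [-0.4, 0.2, 1.7]
width: 0.0313
gripper_force: 30.3
```

```bash
python3 -c "
from plan import *
s=manip.state();print(s['joints'],s['contact_force'],s['ft_torque'])
show([.4185,-.2855,.0225],down(1.752),'blue')"
```

```text
[-6.48842655e-01  1.80160908e-01  2.13695301e+00 -1.59306649e-03
  8.22527092e-01 -2.40011861e+00] [-0.35539427  0.15490557  1.72440146] [0.03715178 0.0173627  0.02792227]
blue trans(cur) [ 0.1  1.5 -0.1] turn [-0.0022  0.0005  0.0004] trans(after turn) [ 0.1  1.5 -0.1] world [ 0.4185 -0.2855  0.0225]
```

Request:
{"api": "jog_arm", "payload": {
  "rows": [0.027,0,0,-0.006,0,0,0,0.027,0,0,-0.014,0,0,0,0.027,0,0,-0.03,0,0,0,0.027,0,0,-0.045,0,0,0,0.027,0,0,-0.045,0,0,0,0.027,0,0,-0.04,0,0,0,0.027,0,0,0,0,0,0]
}}

```text
t: 21.0
tcp_pos: [0.4211, -0.2883, 0.2077]
tool_rot: [-0.091, 0.996, -0.004, 0.004]
contact_force: [-0.1, -0.7, -1.0]
width: 0.0308
gripper_force: 30.1
```

```bash
python3 -c "
from plan import *
show(bayw([-.001,0,.14]),RT_BAY,'bay')"
```

```text
bay trans(cur) [-288.9  375.8   15.5] turn [0.5134 0.0605 0.1959] trans(after turn) [-207.4  377.5 -198.3] world [0.6375 0.1334 0.1907]
```

Request:
{"api": "jog_arm", "payload": {
  "rows": [0.027,-0.0289,0.0376,0,0,0,0,0.027,-0.0289,0.0376,0,0,0,0,0.027,-0.0289,0.0376,0,0,0,0,0.027,-0.0289,0.0376,0,0,0,0,0.027,-0.0289,0.0376,0,0,0,0,0.027,-0.0289,0.0376,0,0,0,0,0.027,-0.0289,0.0376,0,0,0,0,0.027,-0.0289,0.0376,0,0,0,0,0.027,-0.0289,0.0376,0,0,0,0,0.027,-0.0289,0.0376,0,0,0,0,0.027,0,0,0,0.0733,0.0086,0.028,0.027,0,0,0,0.0733,0.0086,0.028,0.027,0,0,0,0.0733,0.0086,0.028,0.027,0,0,0,0.0733,0.0086,0.028,0.027,0,0,0,0.0733,0.0086,0.028,0.027,0,0,0,0.0733,0.0086,0.028,0.027,0,0,0,0.0733,0.0086,0.028,0.027,0,0,0,0,0,0]
}}

```text
t: 23.25
tcp_pos: [0.6339, 0.1364, 0.1992]
tool_rot: [0.008, 0.967, -0.256, -0.008]
contact_force: [0.1, -0.5, -1.1]
width: 0.0313
gripper_force: 30.1
```

```bash
python3 -c "
from plan import *
print(inbay())
show(bayw([-.0013,0,.04]),RT_BAY,'pre')"
```

```text
[  0.63  -3.65 148.81]
pre trans(cur) [ -4.6   1.3 108.8] turn [ 0.0054 -0.009   0.0074] trans(after turn) [ -3.7   1.9 108.8] world [0.6364 0.0836 0.104 ]
```

Request:
{"api": "jog_arm", "payload": {
  "rows": [0.027,0,0,0,0.0054,-0.009,0.0074,0.027,-0.0037,0.0019,0.02,0,0,0,0.027,0,0,0.03,0,0,0,0.027,0,0,0.03,0,0,0,0.027,0,0,0.02,0,0,0,0.027,0,0,0.009,0,0,0,0.027,0,0,0,0,0,0,0.027,0,0,0,0,0,0]
}}

```text
t: 24.25
tcp_pos: [0.6388, 0.0832, 0.1073]
tool_rot: [0.012, 0.966, -0.258, -0.0]
contact_force: [-0.2, 0.4, -1.3]
width: 0.0309
gripper_force: 30.1
```

```bash
python3 -c "
from plan import *
print(inbay())
show(bayw([-.0013,0,.017]),RT_BAY,'pre')
im=grab_frame('side');cv2.imwrite('pics/s3.png',cv2.resize(im[150:250,270:390,::-1],None,fx=6,fy=6,interpolation=cv2.INTER_CUBIC))"
```

```text
[ 0.64  2.34 42.66]
pre trans(cur) [ 2.5  1.9 25.6] turn [ 0.0014  0.0043 -0.0044] trans(after turn) [ 2.3  1.9 25.7] world [0.6362 0.0721 0.0841]
```

View pics/s3.png

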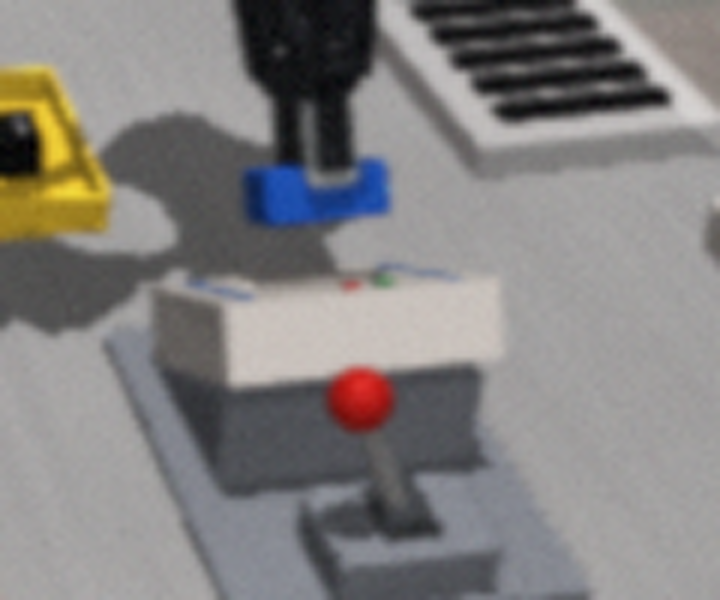

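Request:
{"api": "jog_arm", "payload": {
  "rows": [0.027,0.0023,0.0019,0.01,0.0014,0.0043,-0.0044,0.027,0,0,0.01,0,0,0,0.027,0,0,0.003,0,0,0,0.027,0,0,0,0,0,0,0.027,0,0,0,0,0,0]
}}

```text
t: 24.92
tcp_pos: [0.6356, 0.0729, 0.0854]
tool_rot: [0.01, 0.966, -0.259, -0.004]
contact_force: [0.5, 0.5, -0.4]
width: 0.0308
gripper_force: 30.1
```

```bash
python3 -c "
from plan import *
print(inbay())
show(bayw([-.0013,0,.010]),RT_BAY,'pre')"
```

```text
[-1.26 -0.66 18.54]
pre trans(cur) [-0.7  0.   8.5] turn [-0.0007 -0.0017  0.0005] trans(after turn) [-0.7  0.   8.5] world [0.6361 0.0686 0.078 ]
```

Request:
{"api": "jog_arm", "payload": {
  "rows": [0.027,-0.0007,0,0.003,-0.0007,-0.0017,0,0.027,0,0,0.002,0,0,0,0.027,0,0,0.002,0,0,0,0.027,0,0,0,0,0,0]
}}

```text
t: 25.42
tcp_pos: [0.6358, 0.0692, 0.079]
tool_rot: [0.01, 0.966, -0.259, -0.003]
contact_force: [0.6, 0.5, -1.0]
width: 0.0309
gripper_force: 30.1
```

```bash
python3 -c "
from plan import *
s=manip.state();print(inbay(),RB.T@s['contact_force'],RB.T@s['ft_torque'])"
```

```text
[-1.32 -0.34 11.12] [-0.98276118  0.57256379 -0.58326638] [-0.05358886  0.29189259  0.00175313]
```

It's entering freely, already about 3 mm below the face. Continuing down.

Request:
{"api": "jog_arm", "payload": {
  "rows": [0.027,0,0,0.002,0,0,0,0.027,0,0,0.002,0,0,0,0.027,0,0,0.002,0,0,0,0.027,0,0,0.002,0,0,0,0.027,0,0,0,0,0,0]
}}

```text
t: 26.05
tcp_pos: [0.6357, 0.0652, 0.072]
tool_rot: [0.01, 0.966, -0.259, -0.003]
contact_force: [0.1, -0.3, -1.0]
width: 0.0308
gripper_force: 30.1
```

```bash
python3 -c "
from plan import *
s=manip.state();print(inbay(),RB.T@s['contact_force'],RB.T@s['ft_torque'])"
```

```text
[-1.31 -0.37  3.09] [-0.26484846  0.09172533 -0.97829749] [-0.01022855  0.26501526  0.00586794]
```

Request:
{"api": "jog_arm", "payload": {
  "rows": [0.027,0,0,0.0015,0,0,0,0.027,0,0,0,0,0,0,0.036,0,0,0,0,0,0,0.05,0,0,0,0,0,0,0.055,0,0,-0.01,0,0,0,0.055,0,0,-0.02,0,0,0,0.03,0,0,0,0,0,0,0,0,0,0,0,0,0,0,0,0,0,0,0,0,0,0,0,0,0,0,0],
  "newtons": 30
}}

```text
t: 27.3
tcp_pos: [0.6358, 0.0793, 0.0964]
tool_rot: [0.01, 0.966, -0.259, -0.003]
contact_force: [0.1, -0.2, -0.0]
width: -0.0
gripper_force: 0.0
```

```bash
python3 -c "
from plan import *
s=manip.state();print(inbay(),RB.T@s['contact_force'],s['width'])
show(bayw([-.001,0,.013]),RT_BAY,'press')"
```

```text
[-1.35 -0.6  31.28] [ 0.10512105  0.0921007  -0.11464817] -1.3149975837640745e-05
press trans(cur) [-0.6 -0.3 18.3] turn [-0.0004 -0.0012  0.0011] trans(after turn) [-0.6 -0.3 18.3] world [0.6362 0.0699 0.0808]
```

Request:
{"api": "jog_arm", "payload": {
  "rows": [0,-0.0006,-0.0003,0.008,0,0,0,0,0,0,0.006,0,0,0,0,0,0,0.004,0,0,0,0,0,0,0.002,0,0,0,0,0,0,0.002,0,0,0,0,0,0,0.002,0,0,0,0,0,0,0,0,0,0]
}}

```text
t: 28.18
tcp_pos: [0.6365, 0.0675, 0.0766]
tool_rot: [0.01, 0.966, -0.259, -0.003]
contact_force: [-2.9, 1.6, 4.1]
width: -0.0
gripper_force: 1.9
```

```bash
python3 -c "
from plan import *
s=manip.state();print(inbay(),RB.T@s['contact_force'],RB.T@s['ft_torque'])"
```

```text
[-0.99  0.35  8.24] [ 0.7106059  -2.9079902   4.26785673] [-0.40891436  0.13367059 -0.03801766]
```

Request:
{"api": "jog_arm", "payload": {
  "rows": [0,0,0,0.0015,0,0,0,0,0,0,0.0015,0,0,0,0,0,0,0.0015,0,0,0,0,0,0,0,0,0,0]
}}

```text
t: 28.68
tcp_pos: [0.6364, 0.0649, 0.0722]
tool_rot: [0.01, 0.966, -0.259, -0.003]
contact_force: [-2.4, 1.2, 3.0]
width: -0.0001
gripper_force: 1.6
```

```bash
python3 -c "
from plan import *
s=manip.state();print(inbay(),RB.T@s['contact_force'],RB.T@s['ft_torque'])"
```

```text
[-0.99  0.39  3.13] [ 0.53117831 -2.38753881  3.18736213] [-0.3686101   0.17894899 -0.03324302]
```

Request:
{"api": "jog_arm", "payload": {
  "rows": [0,0,0,0.0015,0,0,0,0,0,0,0.001,0,0,0,0,0,0,0,0,0,0]
}}

```text
t: 29.05
tcp_pos: [0.6365, 0.0639, 0.0704]
tool_rot: [0.01, 0.966, -0.259, -0.003]
contact_force: [-2.8, 1.7, 5.1]
width: -0.0
gripper_force: 2.6
```

Request:
{"api": "jog_arm", "payload": {
  "rows": [0,0,0,0.001,0,0,0,0,0,0,0,0,0,0]
}}

```text
t: 29.3
tcp_pos: [0.6365, 0.0639, 0.0704]
tool_rot: [0.01, 0.966, -0.259, -0.003]
contact_force: [-4.2, 4.4, 8.7]
width: -0.0001
gripper_force: 4.8
```

```bash
python3 -c "
from plan import *
s=manip.state();print(inbay(),RB.T@s['contact_force'],RB.T@s['ft_torque'])"
```

```text
[-1.02  0.48  1.02] [ 0.56396065 -4.29968403  9.68808673] [-0.88626758  0.17240189  0.03213434]
```

Request:
{"api": "jog_arm", "payload": {
  "rows": [0,0,0,0.001,0,0,0,0,0,0,0.0005,0,0,0,0,0,0,0,0,0,0]
}}

```text
t: 29.68
tcp_pos: [0.6366, 0.0638, 0.0703]
tool_rot: [0.01, 0.966, -0.258, -0.003]
contact_force: [-7.9, 6.7, 14.6]
width: 0.0
gripper_force: 8.0
```

```bash
python3 -c "
from plan import *
s=manip.state();print(inbay(),RB.T@s['contact_force'],RB.T@s['ft_torque'])"
```

```text
[-1.02  0.54  0.95] [ 1.65458894 -8.0469805  15.92667753] [-1.35039239  0.07087783 -0.02590438]
```

Hard stop at 16 N. I'll press near each end to make sure the pack is level and fully home.

Request:
{"api": "jog_arm", "payload": {
  "rows": [0,0,0,-0.007,0,0,0,0,0.016,0,0,0,0,0,0,0,0,0.002,0,0,0,0,0,0,0.002,0,0,0,0,0,0,0.0015,0,0,0,0,0,0,0.001,0,0,0,0,0,0,0,0,0,0]
}}

```text
t: 30.55
tcp_pos: [0.6197, 0.0642, 0.0704]
tool_rot: [0.011, 0.966, -0.259, -0.004]
contact_force: [-8.3, 6.9, 12.8]
width: -0.0001
gripper_force: 7.3
```

```bash
python3 -c "
from plan import *
s=manip.state();print(inbay(),RB.T@s['contact_force'],RB.T@s['ft_torque'])"
```

```text
[ -1.01 -16.31   1.01] [ 0.56867775 -8.42186732 14.4710497 ] [-1.4092738   0.08340678 -0.01011783]
```

Request:
{"api": "jog_arm", "payload": {
  "rows": [0,0,0,-0.007,0,0,0,0,-0.032,0,0,0,0,0,0,0,0,0.002,0,0,0,0,0,0,0.002,0,0,0,0,0,0,0.0015,0,0,0,0,0,0,0.001,0,0,0,0,0,0,0,0,0,0]
}}

```text
t: 31.42
tcp_pos: [0.6521, 0.0635, 0.0703]
tool_rot: [0.01, 0.966, -0.259, -0.003]
contact_force: [-2.0, 3.4, 6.8]
width: -0.0002
gripper_force: 4.0
```

```bash
python3 -c "
from plan import *
s=manip.state();print(inbay(),RB.T@s['contact_force'],RB.T@s['ft_torque'])"
```

```text
[-1.03 16.07  0.94] [ 0.47709258 -2.07190863  7.52793445] [-0.38936471  0.206088   -0.00778778]
```

Both ends and the centre stop at the same height (0.94–1.01 mm nominal), so the pack is level and fully home. Retract and check, then go to the lever.

Request:
{"api": "jog_arm", "payload": {
  "rows": [0,0,0,-0.01,0,0,0,0,0,0,-0.03,0,0,0,0,0,0,-0.05,0,0,0,0,0,0,-0.03,0,0,0,0,0,0,0,-0.0747,0.0011,0.0034,0,0,0,0,-0.0747,0.0011,0.0034,0,0,0,0,-0.0747,0.0011,0.0034,0,0,0,0,-0.0747,0.0011,0.0034,0,0,0,0,-0.0747,0.0011,0.0034,0,0,0,0,-0.0747,0.0011,0.0034,0,0,0,0,-0.0747,0.0011,0.0034,0,0,0,0,0,0,0]
}}

```text
t: 32.92
tcp_pos: [0.6532, 0.1213, 0.1729]
tool_rot: [0.024, 1.0, -0.001, -0.001]
contact_force: [-0.4, -0.6, 0.3]
width: -0.0001
gripper_force: 0.0
```

```bash
python3 -c "
from plan import *
R=down(D[2]+np.pi/2)
for x in(-.08,.012): show(W(D,np.array([[x,-.115,.079]]))[0],R,x)
im=grab_frame('side');t=grab_frame('top');f=lambda a:cv2.resize(a,(390,390),interpolation=cv2.INTER_CUBIC)
print(spot_in('top','start_lever_tip'),proj('top',W(D,np.array([[-.0336,-.115,.0914]]))))
cv2.imwrite('pics/s4.png',np.hstack([f(im[170:260,280:370]),f(t[120:190,240:310])])[:,:,::-1])"
```

```text
-0.08 trans(cur) [  91.2 -176.5   94.4] turn [-0.0015 -0.0024 -0.0263] trans(after turn) [  96.  -174.2   93.9] world [ 0.5536 -0.0508  0.079 ]
0.012 trans(cur) [  -0.8 -174.1   94.1] turn [-0.0015 -0.0024 -0.0263] trans(after turn) [   4.  -174.2   93.9] world [ 0.6456 -0.0527  0.079 ]
[{'bbox': [255.6, 126.6, 317.8, 182.4], 'score': 0.69}, {'bbox': [304.8, 152.0, 313.9, 164.3], 'score': 0.57}] [[310.48141737 158.73112254]]
```

View pics/s4.png

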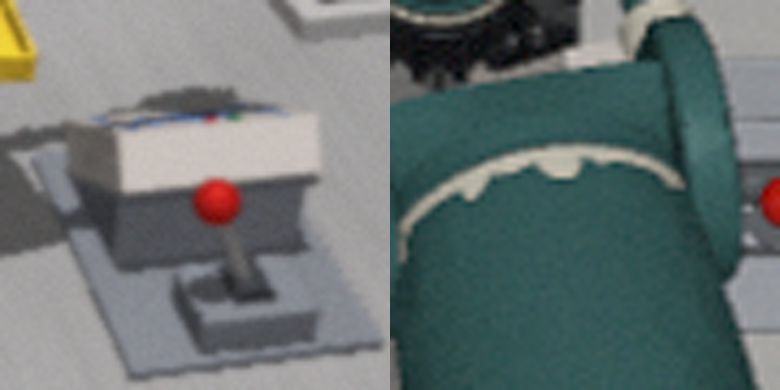

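The side view shows nothing proud of the face around (190,115), so the pack is flush. The knob (215,203) still leans to the robot, at the predicted pixel. Moving to its robot side.

Request:
{"api": "jog_arm", "payload": {
  "rows": [0,0,0,0,0,0,-0.0263,0,0.024,0,0,0,0,0,0,0.024,-0.0348,0,0,0,0,0,0.024,-0.0348,0,0,0,0,0,0.024,-0.0348,0,0,0,0,0,0,-0.0348,0,0,0,0,0,0,-0.0348,0,0,0,0,0,0,0,0.03,0,0,0,0,0,0,0.03,0,0,0,0,0,0,0.02,0,0,0,0,0,0,0.013,0,0,0,0,0,0,0,0,0,0]
}}

```text
t: 34.58
tcp_pos: [0.5535, -0.049, 0.0792]
tool_rot: [0.009, 1.0, -0.0, -0.002]
contact_force: [-0.1, 0.5, 0.3]
width: 0.0001
gripper_force: 0.0
```

```bash
python3 -c "
from plan import *
R=down(D[2]+np.pi/2)
for x in(-.08,.012): show(W(D,np.array([[x,-.115,.079]]))[0],R,x)"
```

```text
-0.08 trans(cur) [-0.1 -1.8  0.2] turn [-0.0006 -0.004   0.0032] trans(after turn) [-0.1 -1.8  0.2] world [ 0.5536 -0.0508  0.079 ]
0.012 trans(cur) [-92.1  -2.1  -0.2] turn [-0.0006 -0.004   0.0032] trans(after turn) [-92.1  -1.8   0.2] world [ 0.6456 -0.0527  0.079 ]
```

Request:
{"api": "jog_arm", "payload": {
  "rows": [0,-0.014,-0.0018,0,0,0,0,0,-0.012,0,0,0,0,0,0,-0.01,0,0,0,0,0,0,-0.01,0,0,0,0,0,0,-0.01,0,0,0,0,0,0,-0.01,0,0,0,0,0,0,-0.01,0,0,0,0,0,0,-0.006,0,0,0,0,0,0,-0.004,0,0,0,0,0,0,0,0,0,0,0,0]
}}

```text
t: 35.83
tcp_pos: [0.6406, -0.0529, 0.08]
tool_rot: [0.009, 1.0, -0.0, -0.001]
contact_force: [-0.1, 0.2, 0.1]
width: 0.0002
gripper_force: 0.0
```

Request:
{"api": "jog_arm", "payload": {
  "rows": [0,-0.003,0,0,0,0,0,0,-0.002,0,0,0,0,0,0,0,0,0,0,0,0]
}}

```text
t: 36.2
tcp_pos: [0.6429, -0.0529, 0.0798]
tool_rot: [0.009, 1.0, -0.0, -0.004]
contact_force: [-6.8, 0.0, 3.8]
width: -0.0001
gripper_force: 3.6
```

Request:
{"api": "jog_arm", "payload": {
  "rows": [0,-0.002,0,0,0,0,0,0,0,0,0,0,0,0]
}}

```text
t: 36.45
tcp_pos: [0.643, -0.0529, 0.0796]
tool_rot: [0.009, 1.0, -0.0, -0.006]
contact_force: [-13.7, 0.3, 8.3]
width: 0.0001
gripper_force: 6.2
```

Hard stop: the lever is fully over. Back off, rise, and check.

Request:
{"api": "jog_arm", "payload": {
  "rows": [0,0.01,0,0,0,0,0,0,0.03,0,0,0,0,0,0,0.03,0,0,0,0,0,0,0.01,0,-0.04,0,0,0,0,0,0,-0.05,0,0,0,0,0.05,0,-0.03,0,0,0,0,0.05,0,0,0,0,0,0,0.03,0,0,0,0,0,0,0,0,0,0,0,0]
}}

```text
t: 37.58
tcp_pos: [0.4363, -0.0489, 0.2008]
tool_rot: [0.01, 1.0, -0.0, 0.0]
contact_force: [0.4, -0.4, 0.4]
width: -0.0
gripper_force: 0.0
```

```bash
python3 -c "
from plan import *
im=grab_frame('side');t=grab_frame('top')
print(proj('top',W(D,np.array([[.0336,-.115,.0914]]))))
cv2.imwrite('pics/s5.png',np.hstack([cv2.resize(im[140:260,200:380],(400,267)),cv2.resize(t[110:230,150:330],(400,267))])[:,:,::-1])"
```

```text
[[310.03295991 135.37017193]]
```

View pics/s5.png

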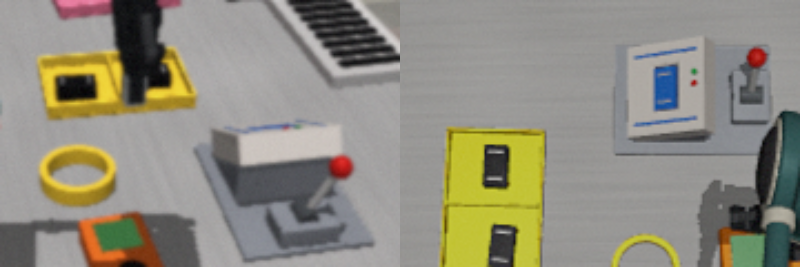

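The blue pack sits square and flush in the bay (right half, 665,88). The lever is over, with the knob at (757,58), which is about (311,136) in the full frame against a predicted (310,135). The black pack lies in the empty half (496,165). Handing in.

```bash
python3 -c "
from plant import manip
print(manip.sign_off())"
```

```text
the job is handed in; nothing more can be done
None
```

The job is handed in at about 38 s of the 72 s allowed: the black pack lies flat in the yellow tray's empty half, the blue pack is pressed flush in the bay and the lever is fully over; the sign-off returned no verdict.

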